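# Stack the soil sieves on the shaker, finest at the bottom

### The job

The dry paddock soil is to be sieved, so build up the sieve stack on the receiver pan that sits in the shaker's cradle: first the fine (blue) sieve, then the medium (yellow), then the coarse (red), and last the white lid. Put them on one at a time in that order, lowering each until it nests squarely home in the one below, not dropping it, with the pan left seated in its cradle. Leave the screw organiser, trowel, pliers and rubber stopper where they lie, and finish with the whole stack standing still and the gripper clear of it.

Things in the scene. Friction and masses are not known exactly. Their poses are not given: they have to be found in the camera images.
- fine_sieve: Fine sieve: blue plastic ring frame, outer diameter 60 mm, 38 mm high in all, mouth 54 mm, very close wire mesh, about 60 g. Its lowest 8 mm is a skirt, 50 mm wide, tapered at the foot, that enters the mouth below (2 mm play all round) until the 60 mm frame's shoulder rests on that rim. Starts mouth up on the counter. Origin: centre of the skirt's foot, z up; seated, it is 22 mm above the pan's origin.
- medium_sieve: Medium sieve: yellow plastic ring frame, outer diameter 60 mm, 38 mm high in all, mouth 54 mm, mesh openings 2.5 mm, about 60 g. Its lowest 8 mm is a skirt, 50 mm wide, tapered at the foot, that enters the mouth below (2 mm play all round) until the 60 mm frame's shoulder rests on that rim. Starts mouth up on the counter. Origin: centre of the skirt's foot, z up; seated, it is 30 mm above the fine sieve's origin.
- coarse_sieve: Coarse sieve: red plastic ring frame, outer diameter 60 mm, 38 mm high in all, mouth 54 mm, mesh openings 5 mm, about 60 g. Its lowest 8 mm is a skirt, 50 mm wide, tapered at the foot, that enters the mouth below (2 mm play all round) until the 60 mm frame's shoulder rests on that rim. Starts mouth up on the counter. Origin: centre of the skirt's foot, z up; seated, it is 30 mm above the medium sieve's origin.
- sieve_lid: Lid: solid white plastic disc 60 mm wide, 6 mm thick, on a 6 mm high, 50 mm wide skirt, with a round black knob 22 mm wide and 22 mm high on its middle (disc's upper face 12 mm up, knob's top 34 mm up). About 40 g. Starts knob up on the counter. Origin: centre of the skirt's foot, z up; seated, it is 32 mm above the coarse sieve's origin.
- pan: Receiver pan: plain aluminium cup, outer diameter 60 mm, mouth 54 mm, 30 mm high, about 90 g, standing loose in the shaker's round cradle (2 mm play) from the start; the stack is built on it there. Origin: centre of its underside, z up.
- shaker: Sieve shaker base, fixed, at the robot's left or right: green box 120 mm square, 46 mm high, dial and switch on one side; on top a round dark steel table (face 54 mm above the counter) with a raised ring (inside 64 mm, outside 72 mm, 7 mm high) as cradle for the pan. Origin: centre of its underside, z up; the pan's origin is 54 mm above it.
- organiser: Bystander: clear plastic screw organiser with its snap-shut lid closed, screws in six compartments, 110 x 150 x 42 mm, loose, on the side of the counter away from the shaker. Leave it. Origin: centre of its underside; long side along its y axis.
- trowel: Bystander: green garden trowel, 300 mm long, 76 mm wide and up to 30 mm high, lying at the far side. Leave it. Origin: middle of its length, at counter level; blade towards its +x, grip towards -x.
- pliers: Bystander: steel combination pliers with red grips, 180 mm long, 58 mm wide, 12 mm thick, lying near the robot. Leave them. Origin: about the middle of their length, at counter level; jaws towards their +x.
- stopper: Bystander: black rubber stopper, a plain upright cone 36 mm wide below, 44 mm above, 28 mm high. Leave it. Origin: centre of its underside.
Mind the look-alikes: they are no part of the job. There is more than one size of the coarse_sieve; the one meant has the size given above.

How it is judged (in metres and radians):
On the way, in this order (a step that is already met when the one before it is completed fails the run):
1. the fine (blue) sieve is seated on the pan and let go (horizontal distance between fine_sieve and pan below 0.005 m and z of fine_sieve in the frame of pan between 0.019 and 0.025 m and angle between fine_sieve's own z axis and vertical below 0.08 rad and contact force between the fingers and fine_sieve below 0.1 N), for 0.2 s.
2. the medium (yellow) sieve is seated on the fine one and let go (horizontal distance between medium_sieve and fine_sieve below 0.005 m and z of medium_sieve in the frame of fine_sieve between 0.027 and 0.033 m and angle between medium_sieve's own z axis and vertical below 0.08 rad and contact force between the fingers and medium_sieve below 0.1 N), for 0.2 s.
3. the coarse (red) sieve is seated on the medium one and let go (horizontal distance between coarse_sieve and medium_sieve below 0.005 m and z of coarse_sieve in the frame of medium_sieve between 0.027 and 0.033 m and angle between coarse_sieve's own z axis and vertical below 0.08 rad and contact force between the fingers and coarse_sieve below 0.1 N), for 0.2 s.
4. the lid is seated on the coarse sieve and let go (horizontal distance between sieve_lid and coarse_sieve below 0.005 m and z of sieve_lid in the frame of coarse_sieve between 0.029 and 0.035 m and angle between sieve_lid's own z axis and vertical below 0.08 rad and contact force between the fingers and sieve_lid below 0.1 N), for 0.2 s.
At the end, for the whole second after the job is handed in: The pan sits in the shaker's cradle and on it, in this order upwards, the fine (blue), medium (yellow) and coarse (red) sieves and the lid, each upright (within 0.08 rad), within 5 mm of the axis of the one below and within 3 mm of its seated height, all released and at rest (under 0.02 m/s) (horizontal distance between pan and shaker below 0.005 m and z of pan in the frame of shaker between 0.051 and 0.057 m and angle between each of pan, fine_sieve, medium_sieve, coarse_sieve, sieve_lid's own z axis and vertical below 0.08 rad and horizontal distance between fine_sieve and pan below 0.005 m and z of fine_sieve in the frame of pan between 0.019 and 0.025 m and horizontal distance between medium_sieve and fine_sieve below 0.005 m and z of medium_sieve in the frame of fine_sieve between 0.027 and 0.033 m and horizontal distance between coarse_sieve and medium_sieve below 0.005 m and z of coarse_sieve in the frame of medium_sieve between 0.027 and 0.033 m and horizontal distance between sieve_lid and coarse_sieve below 0.005 m and z of sieve_lid in the frame of coarse_sieve between 0.029 and 0.035 m and linear speed of each of pan, fine_sieve, medium_sieve, coarse_sieve, sieve_lid below 0.02 m/s); the robot touches nothing.
It fails at once if the organiser, trowel, pliers or stopper is pushed more than 25 mm from its place (distance of any of organiser, trowel, pliers, stopper from where it was at the start of the episode above 0.025 m).
It fails at once if a sieve or the lid falls freely (0.6 m/s or more with the fingers off it) ((linear speed of fine_sieve above 0.6 m/s and contact force between the fingers and fine_sieve below 0.1 N) or (linear speed of medium_sieve above 0.6 m/s and contact force between the fingers and medium_sieve below 0.1 N) or (linear speed of coarse_sieve above 0.6 m/s and contact force between the fingers and coarse_sieve below 0.1 N) or (linear speed of sieve_lid above 0.6 m/s and contact force between the fingers and sieve_lid below 0.1 N)).
It also fails if it takes over 104 s, if anything falls off the work surface, if the arm or the gripper's body presses on something with over 40 N, if the wrist force passes 120 N, or if a joint passes its speed limit or range.

### The arm

A 7-joint arm with a two-finger parallel gripper is mounted at the origin on the work surface. World frame = base frame: x ahead of the robot, y to its left, z up, the work surface at z = 0. Lengths are in mm, angles in rad, forces in N, time in s.
With the tool pointing down it reaches from about 400 to 875 mm from the base axis. Payload 19.3 kg.
Tool frame: the origin (TCP) lies midway between the tips of the shut fingers; the grasp point (between the pads) lies 19 mm behind it; z points along the fingers, x is the direction in which the jaws open and shut, and the axes are right-handed (so a half turn about z gives the same grasp; the last joint's range is limited). The gripper opens to 85 mm and grips with 20 to 120 N. Pads are 22 mm wide; open, the fingers measure 114 mm over their backs; the gripper's body (76 mm by 85 mm) begins 54 mm behind the grasp point. The pads swing forward as they close: fully open they stand 13 mm farther back than shut.
Start: joints at [-1.248, 0.521, -0.036, 1.599, 0.021, 1.021, -0.113], TCP at [239.253, 577.384, 231.291] pointing down, gripper open.
Joint ranges: [-2.91, 2.91], [-0.3, 2.13], [-1.5, 1.42], [0.17, 2.43], [-1.26, 4.41], [0.16, 1.93], [-2.52, 2.52]. Speed limits (rad/s): [1.89, 1.89, 2.39, 2.39, 3.01, 3.01, 3.01].

### API

Orientations are given as a unit quaternion [w, x, y, z].
In Python, from workcell import r gives the robot as it stands.
- The arm moves only by the tool play_rows, never from a script. Its argument "moves" is a list of rows, each a list of 5 numbers: the opening, from 0 (shut) to 1 (fully open), then the shift along the tool's x, y, z in mm, then the turn about the tool's z in units of 5 degrees (1.0 is 5 degrees). In form: [[claw, dx, dy, dz, spin], ...]. A call has 1 to 10 rows; each row shifts and turns the commanded pose from where the row before left it, along the tool's axes as they then stand; what a row does not reach is not made up. A row lasts 1/8 s, in which the tool goes at most 62.5 mm and 10.7 degrees, less where a joint would pass 70% of its speed; a pose out of reach is approached as far as the arm can. A call is refused whole if a number of a shift passes 62.5 or a number of a turn 1, either way. A call with a gripper value outside its range is refused whole. The fingers move at their own pace and stop on an object; "grip_force" is the grip in N (left out, the last holds). Time passes only in rows, so rows that do not move let the fingers close. It gives the time, the measured TCP pose, the force and the opening at its end, in the units of the state.
- r.get_state(): the state, without advancing time (a new reading comes with each control period).
- r.grab_frame(name): name is "side" or "top" or "wrist"; returns a dict with "frame" (480x640x3 uint8, red, green, blue), "K" (3x3 intrinsics, pixels), "view" (4x4, takes a point from world to camera coordinates). Camera axes: x right, y up, looking along -z (the intrinsics and any distortion apply to the point x, -y, -z); pixel columns grow to the right and rows downward; lengths in mm; the calibration is good to about 2 mm. The wrist camera is an equidistant fisheye: a pixel r from the principal point sees the ray r / f radians off the axis. A picture is of the moment at which its call begins. There is no depth.
- r.job_done(): hands the job in, once; it reports no verdict.
The state is a dict: "time": time; "joint_pos": joint angles; "qvel": joint speeds; "tau": joint torques, N m; "eef_pos": TCP position; "eef_rot": TCP orientation; "contact_force": force on the tool from outside, world axes, zero at the start; "moment": the same for the moment, N m; "gripper_width": finger opening in mm.
Only numpy, scipy, OpenCV 4.12 (cv2) and the standard library are available. Lean on these libraries where they do the work, as an engineer would, in place of code of your own. Each camera call takes 0.05 s, during which the arm holds its last target. There are 200 camera calls.

## Working session

There is one attempt and no reset: what is moved stays moved. The work goes in short steps, Python scripts to look and compute and a tool call to move; the robot and the scene stay as the last step left them, time stands still between calls to the robot, and variables do not carry over. Pictures are saved under pics/ and viewed, about 12 in all and at most 16, crops included, and the job is handed in when it is done.

Besides the shell and the picture viewer there is one more tool, called after "Call:" by a JSON object that holds its "fn" and its "kwargs". play_rows: Moves the arm, as the interface text tells. Its arguments: {"type":"object","properties":{"moves":{"type":"array","items":{"type":"array","items":{"type":"number"}}},"grip_force":{"type":"number"}},"required":["moves"]}

```bash
mkdir -p pics; python3 - <<'E'
from workcell import r
import cv2,numpy as np,pickle
s=r.get_state();print(s)
for n in("side","top"):
    f=r.grab_frame(n);cv2.imwrite(f"pics/{n}0.png",f["frame"][:,:,::-1]);pickle.dump(f,open(f"{n}0.pkl","wb"))
    V=f["view"];print(n,f["K"].tolist(),(-V[:3,:3].T@V[:3,3]).round(1),V[:3,:3].round(3).tolist(),[k for k in f])
E
```

```text
{'time': 0.0, 'joint_pos': array([-1.24819757,  0.52203114, -0.03631533,  1.59997592,  0.02119723,
        1.02109957, -0.11280065]), 'qvel': array([-3.53624805e-04,  1.81224867e-03,  1.17286290e-03,  5.48382711e-04,
       -1.08126152e-04, -3.20125800e-05,  2.64744358e-03]), 'tau': array([ 4.26989072e-04, -9.27107978e+01,  1.98019713e+00, -3.69934380e+01,
        1.78370951e-02,  8.31448036e-03,  4.57472652e-06]), 'eef_pos': array([239.14945368, 577.08495238, 230.72668057]), 'eef_rot': array([ 3.47503459e-04,  8.31503588e-01,  5.55519095e-01, -4.44929566e-04]), 'contact_force': array([-0.84576704,  0.37837012,  0.10083358]), 'moment': array([-0.00811784, -0.0096451 , -0.02877866]), 'gripper_width': 85.36298839658248}
side [[482.3586929018306, 0.0, 321.7086404149628], [0.0, 482.3586929018306, 233.24357110544207], [0.0, 0.0, 1.0]] [ 400.5 -731.1  595.8] [[0.972, -0.234, 0.023], [0.116, 0.561, 0.82], [-0.205, -0.794, 0.572]] ['frame', 'K', 'view']
top [[614.1346185061644, 0.0, 318.06668981090337], [0.0, 614.1346185061644, 248.01337514589764], [0.0, 0.0, 1.0]] [ 432.7    7.1 1215.7] [[-0.02, -1.0, 0.014], [0.993, -0.018, 0.115], [-0.114, 0.016, 0.993]] ['frame', 'K', 'view']
```

View pics/top0.png

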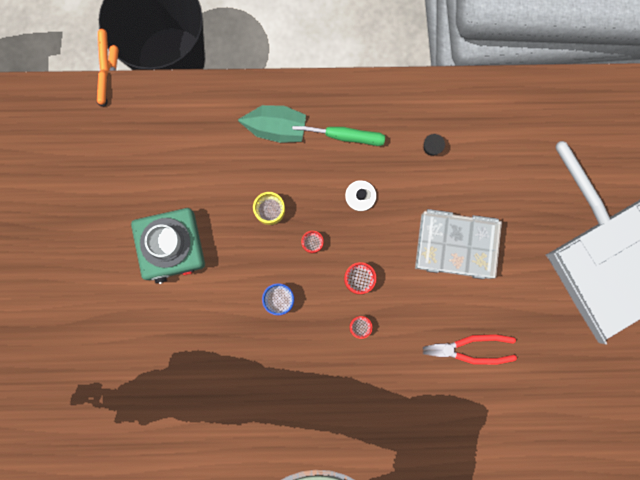

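View pics/side0.png

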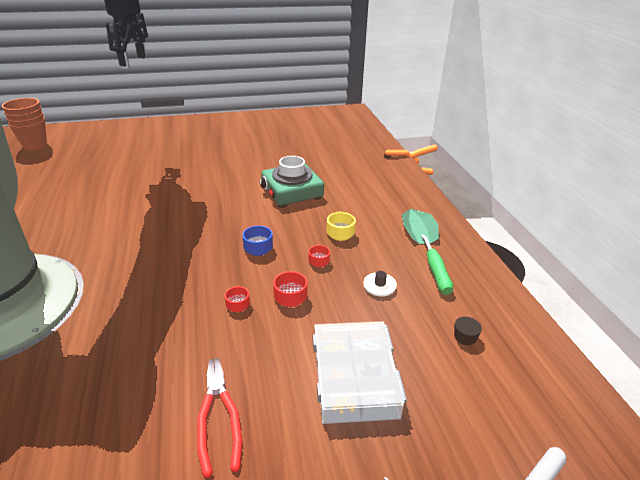

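```bash
cat > h.py <<'E'
import numpy as np,cv2,pickle
from scipy.optimize import least_squares
def proj(f,P):
    P=np.atleast_2d(P).astype(float);V=f["view"];c=P@V[:3,:3].T+V[:3,3]
    q=np.c_[c[:,0],-c[:,1],-c[:,2]]@f["K"].T
    return q[:,:2]/q[:,2:]
A=np.linspace(0,2*np.pi,73)[:-1]
def rings(x,y,L): return np.vstack([np.c_[x+R*np.cos(A),y+R*np.sin(A),np.full(72,z)] for R,z in L])
def stats(h):
    m=cv2.moments(h.astype(np.float32).reshape(-1,1,2));return np.array([m["m10"]/m["m00"],m["m01"]/m["m00"]]),m["m00"]
def mask(f,c):
    h=cv2.cvtColor(f["frame"],cv2.COLOR_RGB2HSV);lo,hi=dict(blue=((110,120,50),(125,255,255)),yellow=((22,140,90),(34,255,255)),red=((174,170,70),(180,255,255)),white=((0,0,190),(180,30,255)))[c]
    m=cv2.inRange(h,lo,hi)
    if c=="red": m|=cv2.inRange(h,(0,200,110),(4,255,255))
    return m
def blobs(m,amin=60):
    m=cv2.morphologyEx(m,cv2.MORPH_CLOSE,np.ones((3,3)))
    cs,_=cv2.findContours(m,cv2.RETR_EXTERNAL,cv2.CHAIN_APPROX_NONE)
    return [cv2.convexHull(c) for c in cs if cv2.contourArea(c)>amin]
def fit(f,hull,L,x0=(500,100)):
    c,a=stats(hull)
    g=lambda p:stats(cv2.convexHull(proj(f,rings(*p,L)).astype(np.float32)))
    s=least_squares(lambda p:g(p)[0]-c,x0,diff_step=1e-3)
    return s.x,a/g(s.x)[1],c
S=[(30,38),(30,8),(25,0)];LID=[(30,12),(30,6),(25,0)]
E
python3 - <<'E'
from h import *
for n in("top","side"):
    f=pickle.load(open(n+"0.pkl","rb"))
    for c in("blue","yellow","red","white"):
        for b in blobs(mask(f,c)):
            x,ra,ce=fit(f,b,LID if c=="white" else S);print(n,c,ce.round(1),x.round(1),"area ratio",round(ra,2))
f=pickle.load(open("top0.pkl","rb"))["frame"];g=pickle.load(open("side0.pkl","rb"))["frame"]
a=cv2.resize(f[185:345,120:400],(784,448),interpolation=2)
cv2.imwrite("pics/c1.png",a[:,:,::-1])
b=cv2.resize(g[140:320,215:415],(660,594),interpolation=2);cv2.imwrite("pics/c2.png",b[:,:,::-1])
E
```

```text
top blue [277.9 299. ] [472.   66.8] area ratio 0.94
top yellow [268.7 207.7] [651.1  82.9] area ratio 1.0
top white [443.7 349.7] [ 367.9 -253.1] area ratio 0.36
top white [281.4 298.6] [473.2  60.9] area ratio 0.4
top white [361.8 278.3] [509.9 -97.5] area ratio 0.27
top white [160.5 240.2] [592.8 297.9] area ratio 1.08
top white [458.8 244.1] [ 574.2 -292.2] area ratio 6.27
top white [360.3 195.3] [676.1 -99.3] area ratio 0.98
top white [597.5 242.5] [ 572.4 -569.8] area ratio 16.08
top white [308.4 128.4] [815.5   1.9] area ratio 0.13
top white [481.7  46.6] [ 983.7 -358.9] area ratio 0.6
top white [446.3  42.8] [ 993.  -285.8] area ratio 0.21
top white [557.1  11.1] [1058.9 -520.5] area ratio 5.64
top white [326.   31.4] [1020.8  -38.1] area ratio 19.7
top white [54.4 31.6] [1027.9  518.4] area ratio 8.86
side blue [257.2 239.9] [472.3  69.9] area ratio 0.87
side yellow [340.6 225.5] [652.2  86.4] area ratio 0.95
side red [236.  296.7] [414.7 -91.7] area ratio 0.29
side white [547.6 464.6] [ 772.1 -474.6] area ratio 0.38
side white [215.  378.1] [ 368.6 -247.4] area ratio 0.41
side white [355.9 367.7] [ 577.8 -274. ] area ratio 6.54
side white [379.6 283.9] [677.5 -97. ] area ratio 0.92
side white [ 57.6 288.9] [105.9  11.2] area ratio 3.44
side white [529.2 146. ] [1315.   398.6] area ratio 362.29
```

View pics/c1.png

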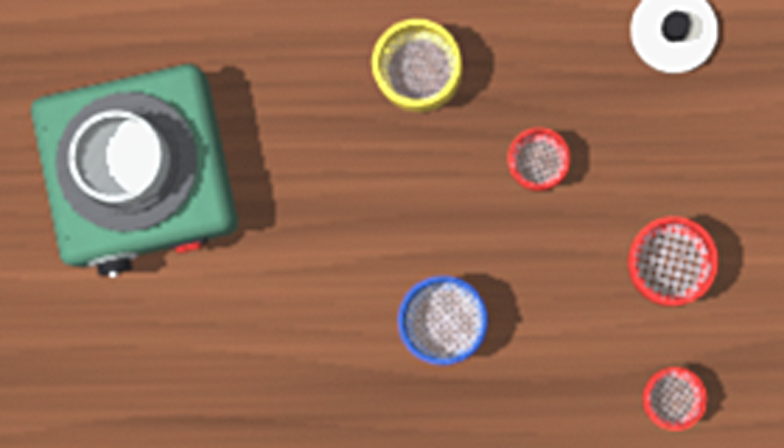

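```bash
sed -i 's/((174,170,70),(180,255,255))/((172,130,90),(180,255,255))/; s/(0,200,110),(4,255,255)/(0,190,150),(4,255,255)/' h.py
python3 - <<'E'
from h import *
for n in("top","side"):
    f=pickle.load(open(n+"0.pkl","rb"))
    for b in blobs(mask(f,"red")):
            x,ra,ce=fit(f,b,S);print(n,"red",ce.round(1),x.round(1),"area ratio",round(ra,2))
    h=cv2.cvtColor(f["frame"],cv2.COLOR_RGB2HSV)
    x,y=((361,262) if n=="top" else (290,297));print(h[y-3:y+3,x].tolist())
    # pan rim
    h=cv2.inRange(h,(0,0,150),(180,40,255)); 
    for b in blobs(h):
        x,ra,ce=fit(f,b,[(30,84),(30,61)],(590,280))
        if abs(x[0]-590)<50 and abs(x[1]-280)<50: print(n,"pan",ce,x.round(1),ra, cv2.boundingRect(b))
        x,ra,ce=fit(f,b,[(30,84)],(590,280))
        if abs(x[0]-590)<50 and abs(x[1]-280)<50: print(n,"panrim",ce,x.round(1),ra)
    x,y=(163,241) if n=="top" else (292,165)
    g=f["frame"][y-30:y+30,x-40:x+40];cv2.imwrite(f"pics/p_{n}.png",cv2.resize(g,(640,480),interpolation=0)[:,:,::-1])
E
```

```text
[[10, 128, 151], [11, 127, 149], [11, 127, 150], [4, 166, 208], [1, 187, 231], [0, 164, 202]]
top pan [160.50813247 240.17303547] [584.4 282.3] 0.9320213490117377 (144, 224, 34, 33)
top panrim [160.50813247 240.17303547] [583.  279.9] 1.0368611898161804
side red [236.7 299. ] [415.2 -97.8] area ratio 0.4
side red [289.9 288.9] [509.8 -91. ] area ratio 0.86
side red [318.7 255.7] [582.2  -7.2] area ratio 0.39
[[1, 201, 209], [1, 193, 197], [1, 197, 197], [1, 191, 200], [1, 193, 200], [1, 193, 200]]
side pan [291.47991021 169.07070707] [579.9 264.4] 1.5881216369157645 (272, 156, 40, 26)
side panrim [291.47991021 169.07070707] [575.9 242.6] 2.953023947787063
```

Call:
{"fn": "play_rows", "kwargs": {"moves": [[1,-14,43,0,0],[1,-14,43,0,0],[1,-14,43,0,0],[1,-14,43,0,0],[1,-14,43,0,0],[1,-14,43,0,0],[1,-14,43,0,0],[1,-14,43,0,0],[1,-14,43,0,0],[1,-14,43,0,0]]}}

```text
time: 1.35
eef_pos: [583.8, 282.3, 231.0]
eef_rot: [-0.0, 0.831, 0.556, -0.0]
contact_force: [-0.5, 0.5, 0.4]
gripper_width: 85.3
```

```bash
cat >> h.py <<'E'
def pose():
    from workcell import r
    s=r.get_state();w,x,y,z=s["eef_rot"]
    from scipy.spatial.transform import Rotation
    return s["eef_pos"],Rotation.from_quat([x,y,z,w]).as_matrix(),s
def to(x,y,z,p=None):
    p0,R,s=pose();d=R.T@(np.array([x,y,z])-p0)
    print("t",round(s["time"],2),"tcp",p0.round(1),"theta",np.degrees(np.arctan2(R[1,0],R[0,0])).round(2),"tilt",R[:2,2].round(4),"F",s["contact_force"].round(1),"w",round(s["gripper_width"],1),"-> tool shift",d.round(1))
def wproj(f,P):
    P=np.atleast_2d(P).astype(float);V=f["view"];c=P@V[:3,:3].T+V[:3,3]
    X=np.c_[c[:,0],-c[:,1],-c[:,2]];rr=np.hypot(X[:,0],X[:,1]);t=np.arctan2(rr,X[:,2]);K=f["K"]
    return np.c_[K[0,0]*t*X[:,0]/rr+K[0,2],K[1,1]*t*X[:,1]/rr+K[1,2]]
E
cat > shot.py <<'E'
import sys
from h import *
from workcell import r
n=sys.argv[1];cam=sys.argv[2]
f=r.grab_frame(cam);cv2.imwrite(f"pics/{n}.png",f["frame"][:,:,::-1]);pickle.dump(f,open(n+".pkl","wb"))
V=f["view"];print("K",f["K"][0,0],f["K"][:2,2],"cam",(-V[:3,:3].T@V[:3,3]).round(1),V[:3,:3].round(3).tolist())
E
python3 shot.py w1 wrist; python3 -c "
from h import *;to(583,281,230)"
```

```text
K 371.64829954431775 [314.75275782 244.14421413] cam [523.6 308.7 373.7] [[0.383, 0.924, 0.0], [-0.892, 0.37, -0.261], [-0.242, 0.1, 0.965]]
t 1.4 tcp [588.2 276.6 230.9] theta 67.17 tilt [ 0.0017 -0.0031] F [ 1.1 -8.2 -2.1] w 85.7 -> tool shift [ 2.  -6.4  0.9]
```

View pics/w1.png

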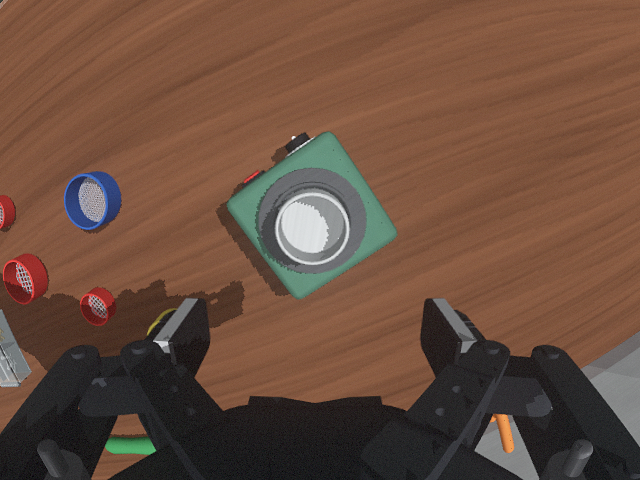

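Call:
{"fn": "play_rows", "kwargs": {"moves": [[1,0,0,0,0],[1,0,0,0,0],[1,0,0,0,0]]}}

```text
time: 1.78
eef_pos: [582.2, 284.4, 231.3]
eef_rot: [-0.0, 0.831, 0.556, -0.0]
contact_force: [-1.0, 0.7, 0.0]
gripper_width: 85.6
```

```bash
cat >> h.py <<'E'
def unproj(f,uv,z):
    uv=np.atleast_2d(uv).astype(float);K=f["K"];V=f["view"]
    d=(uv-K[:2,2])/K[0,0];t=np.hypot(*d.T);k=np.sin(t)/np.maximum(t,1e-9)
    D=np.c_[d[:,0]*k,-d[:,1]*k,-np.cos(t)]@V[:3,:3]; C=-V[:3,:3].T@V[:3,3]
    return C+D*((z-C[2])/D[:,2])[:,None]
def wfit(f,hull,L,x0):
    c,a=stats(hull);g=lambda p:stats(cv2.convexHull(wproj(f,rings(*p,L)).astype(np.float32)))
    s=least_squares(lambda p:g(p)[0]-c,x0,diff_step=1e-3);return s.x,a/g(s.x)[1]
def circ(P):
    A_=np.c_[2*P[:,:2],np.ones(len(P))];s=np.linalg.lstsq(A_,(P[:,:2]**2).sum(1),rcond=None)[0]
    return s[:2],np.sqrt(s[2]+s[:2]@s[:2])
E
python3 shot.py w2 wrist; python3 - <<'E'
from h import *
to(583,281,230)
f=pickle.load(open("w2.pkl","rb"));im=f["frame"]
# radial profile search for the pan rim: rectified patch at z=84
N=240;u,v=np.meshgrid(np.arange(N),np.arange(N));px=523+u*.5;py=221+v*.5
P=np.c_[px.ravel(),py.ravel(),np.full(N*N,84.)];m=wproj(f,P).reshape(N,N,2).astype(np.float32)
g=cv2.remap(im,m[...,0],m[...,1],cv2.INTER_CUBIC);cv2.imwrite("pics/r2.png",cv2.resize(g,(600,600))[:,:,::-1])
for c in("blue",):
    for b in blobs(mask(f,c)): x,ra=wfit(f,b,S,(472,68));print(c,x.round(1),round(ra,2))
E
```

```text
K 371.64829954431775 [314.75275782 244.14421413] cam [522.  310.6 374. ] [[0.382, 0.924, 0.001], [-0.892, 0.369, -0.261], [-0.242, 0.099, 0.965]]
t 1.82 tcp [582.3 284.3 231.4] theta 67.57 tilt [-0.      0.0002] F [-0.4  0.3  0.1] w 85.5 -> tool shift [-2.8  1.9  1.4]
blue [472.8  68.9] 0.95
```

View pics/r2.png

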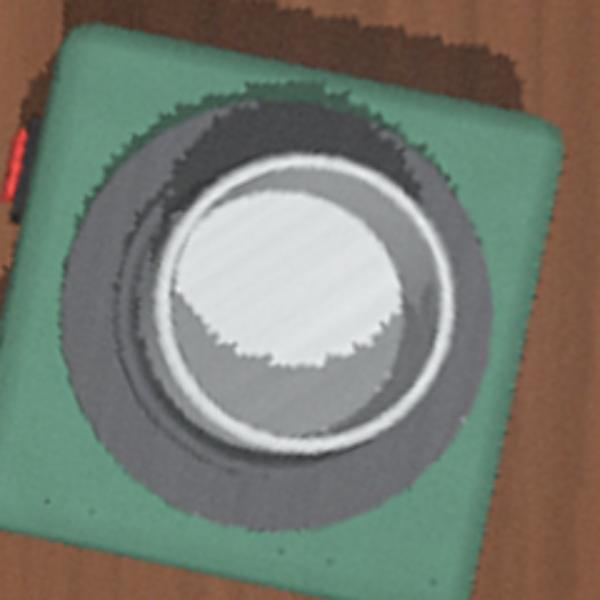

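The pan's rim is centred at about (300,228) in the wrist image, which gives (583.9, 281.7) with a diameter of 60.2 mm. Candidates in the top picture:
- **Red rings:** (361,278), (313,241) and (361,327). Only (361,278) is 60 mm across; the other two are about 40 mm, as the crop shows, so I choose the first.
- **Blue ring:** (278,299).
- **Yellow ring:** (269,208).
- **White lid:** (361,195).

Next is the blue sieve.

Call:
{"fn": "play_rows", "kwargs": {"moves": [[1,-30,-2.4,10,0],[1,-30,-2.4,10,0],[1,-30,-2.4,10,0],[1,-30,-2.4,10,0],[1,-30,-2.4,10,0],[1,-30,-2.4,10,0],[1,-30,-2.4,10,0],[1,-30,-2.4,10,0],[1,0,0,0,0],[1,0,0,0,0]]}}

```text
time: 3.08
eef_pos: [473.7, 69.9, 151.7]
eef_rot: [0.0, 0.831, 0.556, 0.0]
contact_force: [0.2, 0.3, -0.2]
gripper_width: 85.1
```

```bash
cat > meas.py <<'E'
import sys
from h import *
from workcell import r
n,c,x0,y0=sys.argv[1],sys.argv[2],float(sys.argv[3]),float(sys.argv[4])
f=r.grab_frame("wrist");cv2.imwrite(f"pics/{n}.png",f["frame"][:,:,::-1]);pickle.dump(f,open(n+".pkl","wb"))
p=None
for b in blobs(mask(f,c)):
    x,ra=wfit(f,b,LID if c=="white" else S,(x0,y0))
    if np.hypot(x[0]-x0,x[1]-y0)<40: print(c,x.round(1),round(ra,2))
to(x0,y0,6)
E
python3 meas.py b1 blue 472.5 68
```

```text
blue [472.7  68.5] 0.96
t 3.12 tcp [473.8  70.1 151.6] theta 67.56 tilt [0.0008 0.0005] F [-0.7 -0.4  0.1] w 85.3 -> tool shift [ -2.5  -0.5 145.6]
```

Call:
{"fn": "play_rows", "kwargs": {"moves": [[1,-1.9,-0.4,30,0],[1,0,0,30,0],[1,0,0,30,0],[1,0,0,30,0],[1,0,0,18,0],[1,0,0,6.5,0],[1,0,0,0,0]]}}

```text
time: 4.0
eef_pos: [472.4, 67.9, 6.9]
eef_rot: [-0.0, 0.831, 0.556, 0.0]
contact_force: [0.8, -0.3, -0.6]
gripper_width: 85.3
```

Call:
{"fn": "play_rows", "kwargs": {"moves": [[0.8,0,0,0,0],[0.7,0,0,0,0],[0.6,0,0,0,0],[0.5,0,0,0,0],[0.5,0,0,0,0],[0.5,0,0,0,0]], "grip_force": 25}}

```text
time: 4.75
eef_pos: [472.7, 67.7, 7.7]
eef_rot: [0.0, 0.831, 0.556, 0.001]
contact_force: [-1.4, 1.0, 11.3]
gripper_width: 59.8
```

```bash
python3 meas.py b2 blue 472.7 68.5
```

```text
blue [472.3  69.2] 0.96
t 4.8 tcp [472.7  67.7   7.7] theta 67.5 tilt [0.0014 0.0004] F [-1.4 -0.1 11.3] w 59.9 -> tool shift [ 0.7 -0.4  1.7]
```

View pics/b2.png

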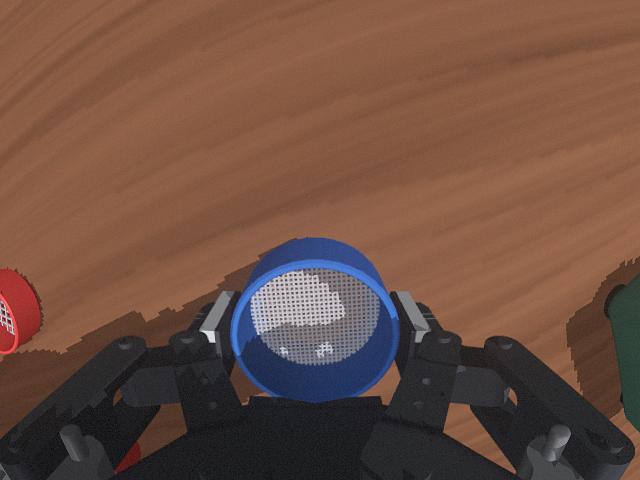

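Call:
{"fn": "play_rows", "kwargs": {"moves": [[0.5,0,0,-10,0],[0.5,0,0,-30,0],[0.5,0,0,-40,0],[0.5,0,0,-40,0],[0.5,15,1.5,-15,0],[0.5,35,3.2,0,0],[0.5,35,3.2,0,0],[0.5,35,3.2,0,0],[0.5,35,3.2,0,0],[0.5,35,3.2,0,0]], "grip_force": 30}}

```text
time: 6.05
eef_pos: [561.5, 237.3, 142.7]
eef_rot: [0.0, 0.832, 0.555, 0.0]
contact_force: [0.4, 0.9, -1.1]
gripper_width: 59.6
```

Call:
{"fn": "play_rows", "kwargs": {"moves": [[0.5,30,3,0,0],[0.5,15,1.3,0,0],[0.5,4,0,0,0],[0.5,0,0,0,0],[0.5,0,0,0,0]]}}

```text
time: 6.68
eef_pos: [583.7, 278.9, 142.0]
eef_rot: [0.0, 0.832, 0.555, -0.0]
contact_force: [-0.3, 0.0, -0.5]
gripper_width: 59.5
```

```bash
cat > held.py <<'E'
# held ring: measured offset from TCP (tool-height prior: foot = tcp - dz)
import sys
from h import *
from workcell import r
n,c,dz=sys.argv[1],sys.argv[2],float(sys.argv[3]);tx,ty,tz=map(float,sys.argv[4:7])
f=r.grab_frame("wrist");cv2.imwrite(f"pics/{n}.png",f["frame"][:,:,::-1]);pickle.dump(f,open(n+".pkl","wb"))
p,R,s=pose();foot=p[2]-dz
L=[(a,z+foot) for a,z in (LID if c=="white" else S)]
for b in blobs(mask(f,c)):
    x,ra=wfit(f,b,L,p[:2]);d=x-p[:2]
    if np.hypot(*d)<25: print(c,x.round(1),"off world",d.round(2),"off tool",(R[:2,:2].T@d).round(2),"area",round(ra,2))
to(tx,ty,tz)
E
python3 held.py b3 blue 7.7 584.3 280.2 110
```

```text
blue [583.3 280.4] off world [-0.48  1.41] off tool [ 1.12 -0.99] area 0.96
t 6.72 tcp [583.8 279.  142. ] theta 67.44 tilt [ 0.0001 -0.0002] F [ 0.5 -0.3 -0.5] w 59.8 -> tool shift [ 1.3  0.  32. ]
```

View pics/b3.png

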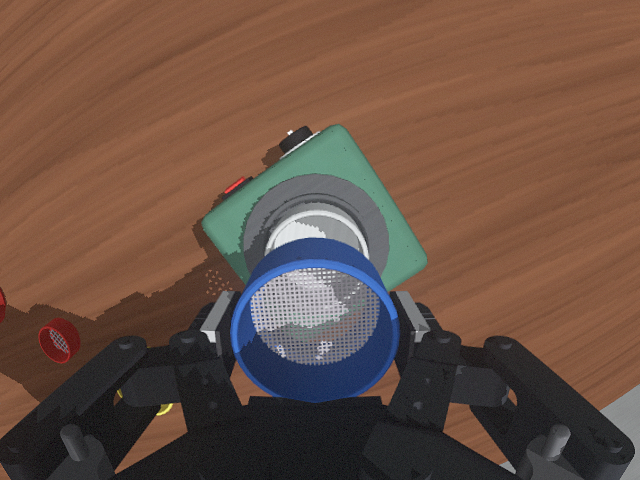

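Call:
{"fn": "play_rows", "kwargs": {"moves": [[0.5,1.3,0,15,0],[0.5,0,0,15,0],[0.5,0,0,10,0],[0.5,0,0,6,0],[0.5,0,0,4,0],[0.5,0,0,2,0],[0.5,0,0,2,0],[0.5,0,0,2,0]]}}

```text
time: 7.72
eef_pos: [584.4, 281.2, 85.9]
eef_rot: [0.0, 0.832, 0.555, 0.0]
contact_force: [0.5, 0.4, -0.4]
gripper_width: 59.4
```

```bash
python3 held.py b4 blue 7.7 584.3 280.2 83.7
```

```text
blue [584.1 282.7] off world [-0.16  1.59] off tool [ 1.41 -0.76] area 0.96
t 7.78 tcp [584.3 281.1  85.6] theta 67.49 tilt [-0. -0.] F [-0.2 -0.2 -1. ] w 59.6 -> tool shift [-0.8  0.3  1.9]
```

Call:
{"fn": "play_rows", "kwargs": {"moves": [[0.5,0,0,1,0],[0.5,0,0,1,0],[0.5,0,0,0.5,0],[0.5,0,0,0,0]]}}

```text
time: 8.28
eef_pos: [584.4, 281.1, 83.9]
eef_rot: [-0.0, 0.832, 0.555, 0.0]
contact_force: [-3.6, -2.1, 8.0]
gripper_width: 59.8
```

Call:
{"fn": "play_rows", "kwargs": {"moves": [[0.75,0,0,0,0],[0.8,0,0,0,0],[0.9,0,0,0,0],[1,0,0,0,0],[1,0,0,0,0],[1,0,0,-20,0],[1,0,0,-40,0],[1,0,0,-40,0],[1,0,0,0,0],[1,0,0,0,0]]}}

```text
time: 9.52
eef_pos: [584.3, 281.1, 183.9]
eef_rot: [0.0, 0.832, 0.555, 0.0]
contact_force: [0.2, -0.7, -1.1]
gripper_width: 85.5
```

```bash
cat > stk.py <<'E'
# measure seated ring from wrist view: foot height given
import sys
from h import *
from workcell import r
n,c,foot=sys.argv[1],sys.argv[2],float(sys.argv[3])
f=r.grab_frame("wrist");cv2.imwrite(f"pics/{n}.png",f["frame"][:,:,::-1]);pickle.dump(f,open(n+".pkl","wb"))
L=[(30,foot+38),(30,foot+8)] if c!="white" else [(30,foot+12),(30,foot+6)]
for b in blobs(mask(f,c)):
    x,ra=wfit(f,b,L,(584,281))
    if np.hypot(*(x-[584,281]))<25: print(c,x.round(1),"area",round(ra,3))
to(651,83,150)
E
python3 stk.py s1 blue 76
```

```text
blue [584.6 282.6] area 0.963
t 9.57 tcp [584.  281.  183.2] theta 67.5 tilt [-0.0005 -0.0003] F [ 0.7  0.5 -0.8] w 85.2 -> tool shift [-157.3  137.7   33.2]
```

View pics/s1.png

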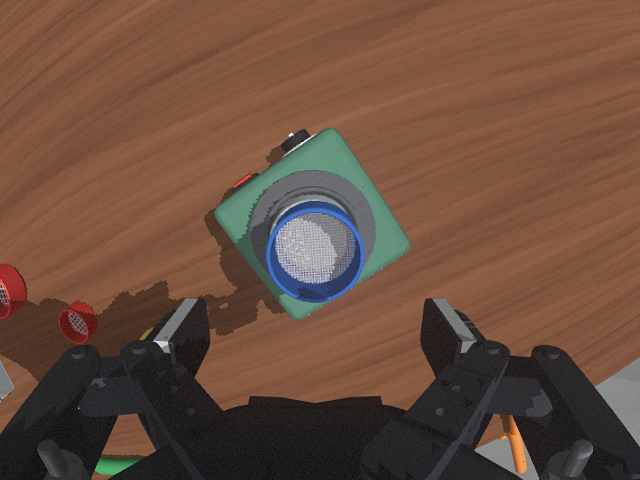

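Call:
{"fn": "play_rows", "kwargs": {"moves": [[1,-20,17,0,0],[1,-30,26,4,0],[1,-30,26,6,0],[1,-30,26,8,0],[1,-25,22,8,0],[1,-18,16,7,0],[1,-4,5,0,0],[1,0,0,0,0],[1,0,0,0,0]]}}

```text
time: 10.7
eef_pos: [651.5, 84.8, 150.5]
eef_rot: [-0.0, 0.831, 0.556, 0.0]
contact_force: [-0.3, 0.2, 0.2]
gripper_width: 85.2
```

```bash
python3 meas.py y1 yellow 651.3 84
```

```text
yellow [658.5  81.3] 0.7
yellow [635.3  86.8] 0.4
t 10.75 tcp [651.5  84.7 150.5] theta 67.59 tilt [0.0001 0.0006] F [-0.1 -0.8 -0. ] w 85.5 -> tool shift [-8.000e-01  1.000e-01  1.445e+02]
```

```bash
sed -i 's/np.ones((3,3))/np.ones((11,11))/' h.py
python3 - <<'E'
from h import *
f=pickle.load(open("y1.pkl","rb"))
for b in blobs(mask(f,"yellow")): print(wfit(f,b,S,(651,84)),cv2.boundingRect(b))
cv2.imwrite("pics/y1c.png",np.hstack([f["frame"][200:440,160:480,::-1],cv2.cvtColor(mask(f,"yellow")[200:440,160:480],8)]))
E
```

```text
(array([651.65203826,  84.22428602]), 0.9898929132384124) (270, 193, 85, 87)
```

View pics/y1c.png

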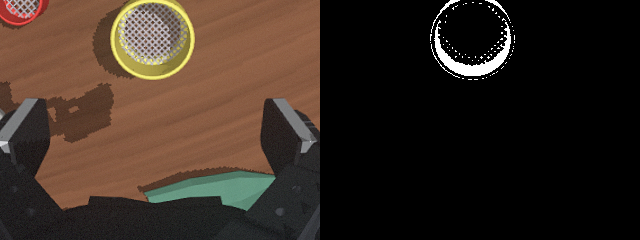

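Call:
{"fn": "play_rows", "kwargs": {"moves": [[1,-1.5,1.1,30,0],[1,0,0,30,0],[1,0,0,30,0],[1,0,0,30,0],[1,0,0,17,0],[1,0,0,6.5,0],[1,0,0,0,0]]}}

```text
time: 11.62
eef_pos: [652.4, 81.7, 7.2]
eef_rot: [0.0, 0.831, 0.556, 0.0]
contact_force: [-0.3, 0.4, -0.6]
gripper_width: 85.6
```

Call:
{"fn": "play_rows", "kwargs": {"moves": [[0.8,0,0,0,0],[0.7,0,0,0,0],[0.6,0,0,0,0],[0.5,0,0,0,0],[0.5,0,0,0,0],[0.5,0,0,0,0]], "grip_force": 30}}

```text
time: 12.38
eef_pos: [652.7, 81.5, 8.1]
eef_rot: [0.0, 0.832, 0.555, 0.001]
contact_force: [-2.8, 0.8, 9.1]
gripper_width: 60.2
```

Call:
{"fn": "play_rows", "kwargs": {"moves": [[0.5,0,0,-10,0],[0.5,0,0,-30,0],[0.5,0,0,-45,0],[0.5,0,0,-45,0],[0.5,0,0,-35,0],[0.5,0,0,0,0]]}}

```text
time: 13.12
eef_pos: [653.6, 81.6, 175.5]
eef_rot: [0.001, 0.832, 0.555, 0.002]
contact_force: [-0.5, -0.1, -1.1]
gripper_width: 60.4
```

```bash
python3 held.py y2 yellow 7.7 584.5 281.1 172; python3 -c "
from h import *
f=pickle.load(open('s1.pkl','rb'))
for b in blobs(mask(f,'blue')):print(wfit(f,b,[(30,114),(30,84)],(584,281)))"
```

```text
yellow [652.6  83.3] off world [-0.08  1.79] off tool [ 1.62 -0.76] area 1.0
t 13.18 tcp [652.7  81.5 173.5] theta 67.49 tilt [0.0025 0.0005] F [-0.4  0.  -1. ] w 60.7 -> tool shift [ 158.3 -139.4    1.5]
(array([584.5967071 , 282.59078713]), 0.9629041798103242)
```

Call:
{"fn": "play_rows", "kwargs": {"moves": [[0.5,15,-13,0,0],[0.5,30,-26,0,0],[0.5,35,-31,0,0],[0.5,35,-31,0,0],[0.5,25,-22,0,0],[0.5,14,-12,0,0],[0.5,4,-4,0,0],[0.5,0,0,0,0],[0.5,0,0,0,0]]}}

```text
time: 14.3
eef_pos: [584.8, 279.2, 171.7]
eef_rot: [0.0, 0.832, 0.555, -0.0]
contact_force: [0.6, -0.5, -1.3]
gripper_width: 60.4
```

```bash
python3 held.py y3 yellow 7.7 584.5 281.0 113.7
```

```text
yellow [583.1 281.3] off world [-1.72  1.98] off tool [ 1.16 -2.34] area 0.97
t 14.35 tcp [584.8 279.3 171.8] theta 67.4 tilt [ 0.0002 -0.0005] F [-0.4  0.6 -1.1] w 60.6 -> tool shift [ 1.5 -0.9 58.1]
```

```bash
python3 - <<'E'
from h import *
o=[]
for n in("y2","y3"):
    f=pickle.load(open(n+".pkl","rb"));m=mask(f,"yellow");b=[cv2.boundingRect(b) for b in blobs(m)];print(b)
    o.append(np.hstack([f["frame"][210:420,180:450,::-1],cv2.cvtColor(m[210:420,180:450],8)]))
cv2.imwrite("pics/y3c.png",np.vstack(o))
E
```

```text
[(230, 233, 170, 170)]
[(230, 234, 170, 169)]
```

View pics/y3c.png

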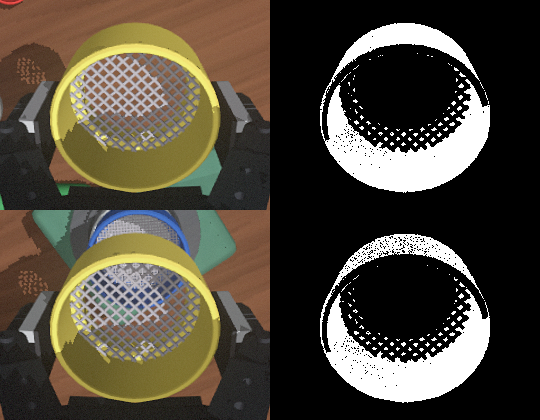

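Call:
{"fn": "play_rows", "kwargs": {"moves": [[0.5,1.5,-0.9,15,0],[0.5,0,0,15,0],[0.5,0,0,10,0],[0.5,0,0,6,0],[0.5,0,0,4,0],[0.5,0,0,3,0],[0.5,0,0,2,0],[0.5,0,0,0,0],[0.5,0,0,0,0]]}}

```text
time: 15.48
eef_pos: [584.0, 282.4, 116.9]
eef_rot: [-0.0, 0.832, 0.556, 0.0]
contact_force: [-0.9, -1.0, -1.1]
gripper_width: 60.4
```

Call:
{"fn": "play_rows", "kwargs": {"moves": [[0.5,-1.1,0.9,0,0],[0.5,0,0,1,0],[0.5,0,0,1,0],[0.5,0,0,1,0],[0.5,0,0,0.5,0],[0.5,0,0,0,0]]}}

```text
time: 16.23
eef_pos: [584.5, 281.1, 114.1]
eef_rot: [-0.0, 0.832, 0.556, 0.0]
contact_force: [-4.2, -1.8, 12.0]
gripper_width: 60.8
```

Seated with 12 N of contact at the expected height (114). Releasing and backing off.

Call:
{"fn": "play_rows", "kwargs": {"moves": [[0.75,0,0,0,0],[0.8,0,0,0,0],[0.9,0,0,0,0],[1,0,0,0,0],[1,0,0,0,0],[1,0,0,-20,0],[1,0,0,-40,0],[1,0,0,-40,0],[1,0,0,0,0],[1,0,0,0,0]]}}

```text
time: 17.48
eef_pos: [584.3, 280.9, 213.8]
eef_rot: [0.0, 0.832, 0.556, 0.0]
contact_force: [0.1, 0.5, -0.2]
gripper_width: 85.4
```

```bash
python3 stk.py s2 yellow 106; python3 -c "
from h import *
to(510,-96,150)"
```

```text
yellow [583.2 282.6] area 0.95
t 17.52 tcp [584.  280.9 213.2] theta 67.5 tilt [-0.0005 -0.0003] F [-0.2  0.  -0.3] w 85.7 -> tool shift [-157.2  137.6   63.2]
t 17.52 tcp [584.  280.9 213.2] theta 67.5 tilt [-0.0005 -0.0003] F [-0.2  0.  -0.3] w 85.7 -> tool shift [-376.5   75.9   63.3]
```

View pics/s2.png

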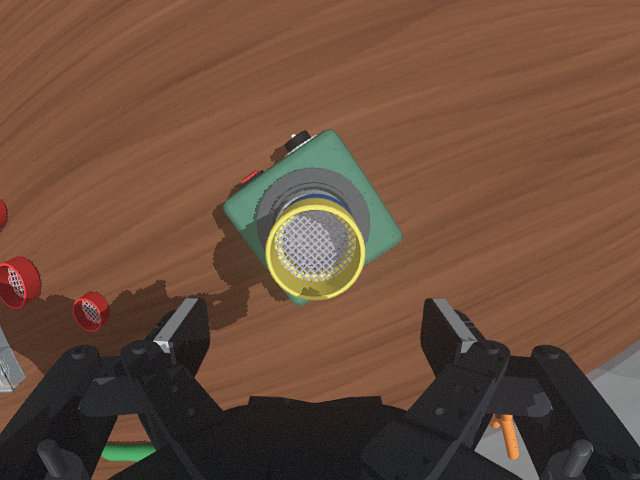

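Call:
{"fn": "play_rows", "kwargs": {"moves": [[1,-25,5,0,0],[1,-50,10,0,0],[1,-55,11,5,0],[1,-55,11,10,0],[1,-55,11,10,0],[1,-55,11,12,0],[1,-45,9,14,0],[1,-26,6,12,0],[1,-10,2,0,0],[1,0,0,0,0]]}}

```text
time: 18.77
eef_pos: [510.7, -95.3, 150.4]
eef_rot: [-0.0, 0.832, 0.555, -0.0]
contact_force: [0.3, 0.3, 1.0]
gripper_width: 85.5
```

Call:
{"fn": "play_rows", "kwargs": {"moves": [[1,0,0,0,0]]}}

```text
time: 18.9
eef_pos: [511.1, -94.2, 150.6]
eef_rot: [-0.0, 0.831, 0.556, 0.0]
contact_force: [-1.0, -0.3, -0.9]
gripper_width: 85.5
```

```bash
python3 meas.py r1 red 510 -96; python3 - <<'E'
from h import *
f=pickle.load(open("r1.pkl","rb"));m=mask(f,"red");print([cv2.boundingRect(b) for b in blobs(m)])
cv2.imwrite("pics/r1c.png",np.hstack([f["frame"][100:400,100:480,::-1],cv2.cvtColor(m[100:400,100:480],8)]))
E
```

```text
red [ 519.4 -110.4] 0.03
red [524.3 -82. ] 0.16
red [ 494.9 -107.7] 0.06
t 18.95 tcp [511.1 -94.2 150.6] theta 67.59 tilt [0.0005 0.0003] F [-0.4  0.5 -0.4] w 85.2 -> tool shift [ -2.1  -0.4 144.6]
[(438, 277, 36, 19), (292, 244, 13, 21), (311, 221, 43, 44), (279, 206, 17, 35)]
```

View pics/r1c.png

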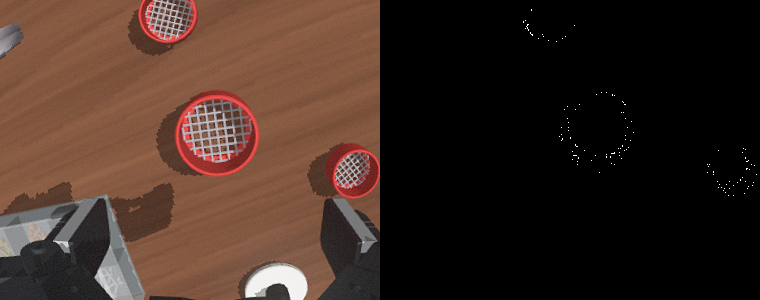

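```bash
sed -i 's/((172,130,90),(180,255,255))/((172,150,70),(180,255,255))/; s/(0,190,150),(4,255,255)/(0,158,60),(6,255,255)/' h.py
python3 - <<'E'
from h import *
f=pickle.load(open("r1.pkl","rb"));m=mask(f,"red")
for b in blobs(m,500): print(cv2.boundingRect(b),wfit(f,b,S,(510,-95)))
E
```

```text
(426, 243, 55, 56) (array([581.14806746,  -1.35781856]), 0.45940368037785123)
(275, 190, 84, 87) (array([510.30739767, -90.81081429]), 0.9859362124817143)
(0, 148, 75, 87) (array([ 373.6208252 , -312.38139627]), 1.1409666832441965)
(238, 85, 60, 59) (array([417.53147944, -89.24365383]), 0.4563765017731095)
```

Call:
{"fn": "play_rows", "kwargs": {"moves": [[1,1.4,-1.4,30,0],[1,0,0,30,0],[1,0,0,30,0],[1,0,0,30,0],[1,0,0,17,0],[1,0,0,6.5,0],[1,0,0,0,0]]}}

```text
time: 19.82
eef_pos: [510.1, -93.5, 7.1]
eef_rot: [0.0, 0.831, 0.556, 0.0]
contact_force: [1.2, -0.2, 0.6]
gripper_width: 85.4
```

Call:
{"fn": "play_rows", "kwargs": {"moves": [[0.8,0,0,0,0],[0.7,0,0,0,0],[0.6,0,0,0,0],[0.5,0,0,0,0],[0.5,0,0,0,0],[0.5,0,0,0,0]]}}

```text
time: 20.58
eef_pos: [510.4, -93.7, 7.9]
eef_rot: [0.0, 0.831, 0.556, 0.001]
contact_force: [-1.5, 0.8, 13.4]
gripper_width: 60.3
```

Call:
{"fn": "play_rows", "kwargs": {"moves": [[0.5,0,0,-10,0],[0.5,0,0,-30,0],[0.5,0,0,-50,0],[0.5,0,0,-50,0],[0.5,0,0,-45,0],[0.5,0,0,-15,0],[0.5,0,0,0,0],[0.5,0,0,0,0]]}}

```text
time: 21.58
eef_pos: [509.3, -93.5, 205.7]
eef_rot: [-0.001, 0.831, 0.556, -0.001]
contact_force: [0.0, -0.7, 0.7]
gripper_width: 60.1
```

```bash
python3 held.py r2 red 7.7 584.5 281.1 205;python3 - <<'E'
from h import *
for n,c in(("r2","red"),("y2","yellow"),("b2","blue")):
    f=pickle.load(open(n+".pkl","rb"));print([cv2.boundingRect(b) for b in blobs(mask(f,c),3000)])
E
```

```text
red [508.1 -91.6] off world [-1.12  1.94] off tool [ 1.37 -1.78] area 0.97
t 21.62 tcp [509.2 -93.6 205.5] theta 67.49 tilt [-0.0021  0.0001] F [ 0.2 -0.7 -0.2] w 60.2 -> tool shift [374.9 -73.9   0.4]
[(230, 235, 171, 168)]
[(230, 233, 170, 170)]
[(230, 238, 170, 165)]
```

Call:
{"fn": "play_rows", "kwargs": {"moves": [[0.5,20,-4,0,0],[0.5,45,-9,0,0],[0.5,55,-11,0,0],[0.5,55,-11,0,0],[0.5,55,-11,0,0],[0.5,55,-11,0,0],[0.5,45,-9,0,0],[0.5,30,-6,0,0],[0.5,12,-2,0,0],[0.5,3,0,0,0]]}}

```text
time: 22.88
eef_pos: [584.9, 280.8, 205.8]
eef_rot: [0.0, 0.831, 0.556, -0.001]
contact_force: [-0.4, -0.5, -0.3]
gripper_width: 60.2
```

Call:
{"fn": "play_rows", "kwargs": {"moves": [[0.5,0,0,0,0],[0.5,0,0,0,0],[0.5,0,0,0,0]]}}

```text
time: 23.25
eef_pos: [585.2, 280.5, 207.0]
eef_rot: [0.0, 0.832, 0.555, 0.0]
contact_force: [1.0, -0.9, -0.8]
gripper_width: 60.0
```

```bash
python3 held.py r3 red 7.7 584.5 281.1 146
```

```text
red [584.1 282.3] off world [-1.04  1.64] off tool [ 1.12 -1.58] area 0.97
t 23.3 tcp [585.2 280.7 207. ] theta 67.46 tilt [0.0002 0.    ] F [ 0.2  0.4 -0.7] w 59.8 -> tool shift [ 0.1 -0.8 61. ]
```

Call:
{"fn": "play_rows", "kwargs": {"moves": [[0.5,0.2,-0.5,15,0],[0.5,0,0,15,0],[0.5,0,0,12,0],[0.5,0,0,8,0],[0.5,0,0,4,0],[0.5,0,0,3,0],[0.5,0,0,2,0],[0.5,0,0,1,0],[0.5,0,0,0,0],[0.5,0,0,0,0]]}}

```text
time: 24.55
eef_pos: [584.8, 281.5, 146.9]
eef_rot: [0.0, 0.832, 0.555, 0.0]
contact_force: [0.1, -0.1, -0.3]
gripper_width: 60.1
```

Call:
{"fn": "play_rows", "kwargs": {"moves": [[0.5,-0.5,0,1,0],[0.5,0,0,1,0],[0.5,0,0,1,0],[0.5,0,0,0.5,0],[0.5,0,0,0,0]]}}

```text
time: 25.18
eef_pos: [584.7, 281.1, 144.0]
eef_rot: [0.0, 0.832, 0.555, 0.0]
contact_force: [-2.6, -1.7, 9.6]
gripper_width: 60.3
```

Call:
{"fn": "play_rows", "kwargs": {"moves": [[0.75,0,0,0,0],[0.8,0,0,0,0],[0.9,0,0,0,0],[1,0,0,0,0],[1,0,0,0,0],[1,0,0,-20,0],[1,0,0,-40,0],[1,0,0,-40,0],[1,0,0,0,0],[1,0,0,0,0]]}}

```text
time: 26.42
eef_pos: [584.3, 280.9, 242.8]
eef_rot: [-0.0, 0.831, 0.556, -0.0]
contact_force: [0.3, -0.4, -0.1]
gripper_width: 85.4
```

```bash
python3 stk.py s3 red 136; python3 -c "
from h import *
to(677,-99,150)"
```

```text
red [584.3 282.6] area 0.971
t 26.48 tcp [584.1 280.9 242.3] theta 67.5 tilt [-0.0012 -0.0007] F [-0.3  0.1 -0.5] w 85.5 -> tool shift [-157.1  137.6   92.4]
t 26.48 tcp [584.1 280.9 242.3] theta 67.5 tilt [-0.0012 -0.0007] F [-0.3  0.1 -0.5] w 85.5 -> tool shift [-315.3  231.3   92.5]
```

View pics/s3.png

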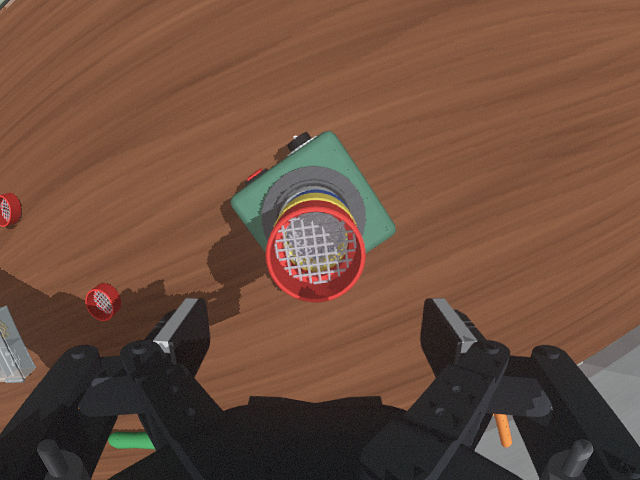

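Call:
{"fn": "play_rows", "kwargs": {"moves": [[1,-15,11,0,0],[1,-40,29,0,0],[1,-45,33,5,0],[1,-48,35,10,0],[1,-48,35,15,0],[1,-45,33,20,0],[1,-40,30,20,0],[1,-24,18,15,0],[1,-8,6,5,0],[1,-2,1,0,0]]}}

```text
time: 27.72
eef_pos: [676.9, -98.9, 152.8]
eef_rot: [-0.0, 0.832, 0.555, -0.0]
contact_force: [-0.2, 1.2, 0.4]
gripper_width: 85.3
```

Call:
{"fn": "play_rows", "kwargs": {"moves": [[1,0,0,0,0],[1,0,0,0,0]]}}

```text
time: 27.98
eef_pos: [677.5, -97.2, 153.9]
eef_rot: [0.0, 0.831, 0.556, 0.0]
contact_force: [-1.2, -0.5, 0.4]
gripper_width: 85.5
```

```bash
python3 meas.py l1 white 677 -98; python3 - <<'E'
from h import *
f=pickle.load(open("l1.pkl","rb"));m=mask(f,"white")
for b in blobs(m,1500): print(cv2.boundingRect(b),wfit(f,b,LID,(677,-98)))
E
```

```text
white [677.1 -97.9] 0.96
t 28.02 tcp [677.5 -97.4 153.8] theta 67.57 tilt [0.0007 0.0002] F [-1.1 -0.1 -0.1] w 85.3 -> tool shift [ -0.8  -0.3 147.8]
(275, 192, 75, 74) (array([677.10694695, -97.90718416]), 0.9591033182886854)
```

Call:
{"fn": "play_rows", "kwargs": {"moves": [[0.8,-2,0.6,30,0],[0.7,0,0,30,0],[0.6,0,0,30,0],[0.6,0,0,30,0],[0.6,0,0,14,0],[0.6,0,0,5,0],[0.6,0,0,0,0],[0.6,0,0,0,0]]}}

```text
time: 29.02
eef_pos: [677.7, -100.5, 15.4]
eef_rot: [0.0, 0.832, 0.556, 0.001]
contact_force: [0.1, -0.6, -0.2]
gripper_width: 51.0
```

Call:
{"fn": "play_rows", "kwargs": {"moves": [[0.5,0,0,0,0],[0.4,0,0,0,0],[0.3,0,0,0,0],[0.2,0,0,0,0],[0.1,0,0,0,0],[0.1,0,0,0,0],[0.1,0,0,0,0]]}}

```text
time: 29.9
eef_pos: [677.2, -100.5, 14.5]
eef_rot: [0.0, 0.832, 0.555, 0.0]
contact_force: [-1.7, 0.3, 6.2]
gripper_width: 21.1
```

```bash
python3 held.py l2 white 14 584.5 281.1 14; python3 - <<'E'
from h import *
f=pickle.load(open("l2.pkl","rb"));cv2.imwrite("pics/l2c.png",f["frame"][200:440,160:480,::-1])
E
```

```text
white [667.7 -93.6] off world [-9.42  6.89] off tool [  2.76 -11.34] area 0.53
t 29.95 tcp [ 677.2 -100.5   14.5] theta 67.49 tilt [ 0.0001 -0.    ] F [-1.7 -0.1  5.4] w 20.9 -> tool shift [ 317.  -231.7    0.5]
```

View pics/l2c.png

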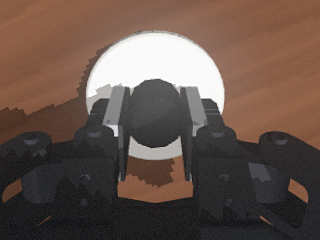

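Call:
{"fn": "play_rows", "kwargs": {"moves": [[0.1,0,0,-8,0],[0.1,0,0,-20,0],[0.1,0,0,-40,0],[0.1,0,0,-50,0],[0.1,0,0,-50,0],[0.1,0,0,-35,0],[0.1,0,0,-12,0],[0.1,0,0,0,0],[0.1,0,0,0,0]], "grip_force": 40}}

```text
time: 31.08
eef_pos: [676.6, -100.4, 228.1]
eef_rot: [-0.001, 0.831, 0.556, -0.001]
contact_force: [0.2, -0.6, -1.1]
gripper_width: 20.2
```

```bash
python3 held.py l3 white 14.5 584.5 281.1 225;python3 - <<'E'
from h import *
for n in("l2","l3"):
    f=pickle.load(open(n+".pkl","rb"));print(n,[cv2.boundingRect(b) for b in blobs(mask(f,"white"),1000)])
E
```

```text
white [667.3 -93.3] off world [-9.24  7.08] off tool [  3.   -11.25] area 0.53
t 31.12 tcp [ 676.5 -100.4  227.9] theta 67.5 tilt [-0.0021  0.0001] F [ 0.2 -0.  -0.4] w 20.3 -> tool shift [ 317.2 -231.     3.2]
l2 [(246, 233, 138, 81), (421, 0, 53, 48)]
l3 [(246, 233, 138, 81)]
```

Call:
{"fn": "play_rows", "kwargs": {"moves": [[0.1,15,-11,0,0],[0.1,35,-25,0,0],[0.1,45,-33,0,0],[0.1,50,-36,0,0],[0.1,50,-36,0,0],[0.1,45,-33,0,0],[0.1,40,-29,0,0],[0.1,25,-19,0,0],[0.1,9,-7,0,0],[0.1,2,-1,0,0]]}}

```text
time: 32.38
eef_pos: [585.2, 279.7, 229.0]
eef_rot: [0.0, 0.831, 0.556, -0.0]
contact_force: [0.9, -1.4, -0.6]
gripper_width: 20.2
```

Call:
{"fn": "play_rows", "kwargs": {"moves": [[0.1,0,0,0,0],[0.1,0,0,0,0],[0.1,0,0,0,0]]}}

```text
time: 32.75
eef_pos: [585.9, 278.7, 229.3]
eef_rot: [0.0, 0.832, 0.555, -0.0]
contact_force: [-0.1, 0.2, 0.3]
gripper_width: 20.6
```

```bash
python3 -c "
from h import *
to(584.8,280.9,185)"
```

```text
t 32.75 tcp [585.9 278.7 229.3] theta 67.43 tilt [ 0.0001 -0.0001] F [-0.1  0.2  0.3] w 20.6 -> tool shift [ 1.6 -1.8 44.3]
```

Call:
{"fn": "play_rows", "kwargs": {"moves": [[0.1,1.6,-1.8,12,0],[0.1,0,0,10,0],[0.1,0,0,8,0],[0.1,0,0,5,0],[0.1,0,0,2,0],[0.1,0,0,0,0],[0.1,0,0,0,0]]}}

```text
time: 33.62
eef_pos: [584.7, 281.7, 192.6]
eef_rot: [0.0, 0.831, 0.556, 0.0]
contact_force: [-0.0, 0.4, -1.1]
gripper_width: 20.5
```

```bash
python3 -c "
from h import *
to(584.8,280.9,182.5)"
```

```text
t 33.62 tcp [584.7 281.7 192.6] theta 67.49 tilt [0.0004 0.0002] F [-0.   0.4 -1.1] w 20.5 -> tool shift [-0.7  0.4 10.1]
```

Call:
{"fn": "play_rows", "kwargs": {"moves": [[0.1,-0.7,0.4,2,0],[0.1,0,0,2,0],[0.1,0,0,2,0],[0.1,0,0,1.5,0],[0.1,0,0,0,0]]}}

```text
time: 34.25
eef_pos: [584.6, 280.9, 184.6]
eef_rot: [-0.0, 0.832, 0.556, -0.0]
contact_force: [-0.4, -0.1, 0.2]
gripper_width: 20.4
```

Call:
{"fn": "play_rows", "kwargs": {"moves": [[0.1,0,0,1,0],[0.1,0,0,1,0],[0.1,0,0,0.8,0],[0.1,0,0,0,0]]}}

```text
time: 34.75
eef_pos: [584.9, 280.9, 182.5]
eef_rot: [0.0, 0.832, 0.555, 0.0]
contact_force: [-1.7, -1.2, 5.8]
gripper_width: 20.3
```

Seated at the expected height with light contact. Opening just enough, then rising clear.

Call:
{"fn": "play_rows", "kwargs": {"moves": [[0.35,0,0,0,0],[0.4,0,0,0,0],[0.5,0,0,0,0],[0.6,0,0,0,0],[0.6,0,0,-10,0],[0.6,0,0,-30,0],[0.8,0,0,-40,0],[1,0,0,-40,0],[1,0,0,0,0],[1,0,0,0,0]]}}

```text
time: 36.0
eef_pos: [584.5, 280.8, 302.0]
eef_rot: [-0.0, 0.832, 0.556, -0.0]
contact_force: [-0.3, 0.2, -0.3]
gripper_width: 85.4
```

```bash
python3 stk.py s4 white 168; python3 - <<'E'
from h import *
from workcell import r
f=r.grab_frame("side");pickle.dump(f,open("side1.pkl","wb"))
a=cv2.resize(f["frame"][80:220,215:375],(600,525),interpolation=2)
cv2.imwrite("pics/fin.png",a[:,:,::-1])
E
```

```text
white [583.6 282.7] area 0.993
t 36.05 tcp [584.3 280.7 301.4] theta 67.5 tilt [-0.0008 -0.0005] F [ 0.2  0.4 -0.3] w 85.6 -> tool shift [-157.   137.4  151.5]
```

View pics/fin.png

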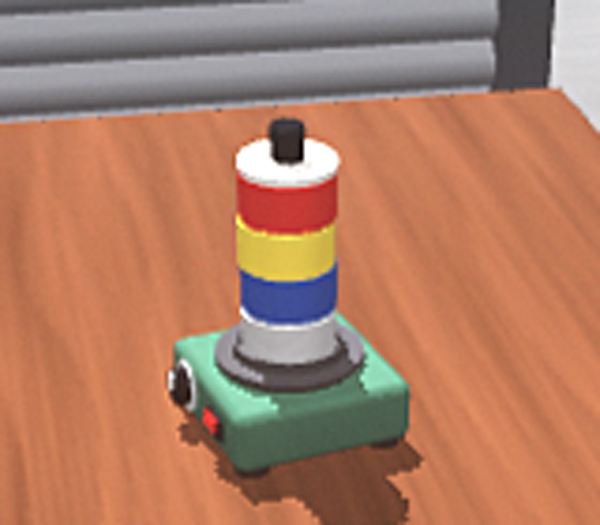

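```bash
python3 -c "
from workcell import r
print(r.job_done())"
```

```text
the job is handed in; nothing more can be done
None
```

I built the stack on the pan in order: blue, yellow, the 60 mm red sieve, then the white lid. Each one was lowered onto the one below until it touched lightly (6–12 N) at its expected seated height, and then released. The job is handed in at about 36 s on the robot's clock; it reports no verdict.

**Last checks:** The final side picture shows the pan in its cradle with all four pieces stacked straight and closed up. The gripper was open about 120 mm above, with no contact force. In the wrist images the blue, red and lid centres agree within about 1 mm.

**Disagreements:**
- **Yellow sieve:** its image fit was noisy. It read about 1.4 mm off the blue in x, and shifted 1–2 mm between pictures while it was held without moving. I relied on the tool position and contact height for that one.
- **Wrist camera:** it read about 1.5 mm off the tool position. I allowed for that in the later grasps and placings.
- **Organiser, trowel, pliers and stopper:** I did not measure these again at the end. No move was aimed near them and no unexpected force showed up.

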